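Pack the kit tray and close its keeper bar

ROBOT

A 6-joint arm with a two-finger parallel gripper is mounted at the origin on the work surface. World frame = base frame: x ahead of the robot, y to its left, z up, the work surface at z = 0. Lengths are in m, angles in rad, forces in N, time in s.
With the tool pointing down it reaches from about 0.4 to 0.825 m from the base axis. Payload 7 kg.
Tool frame: the origin (TCP) lies midway between the tips of the shut fingers; the grasp point (between the pads) lies 19 mm behind it; z points along the fingers, y is the line along which they close (so a half turn about z gives the same grasp; the last joint's range is limited). The gripper opens to 85 mm and grips with 20 to 120 N. Pads are 22 mm wide; open, the fingers measure 114 mm over their backs; the gripper's body (76 mm by 85 mm) begins 54 mm behind the grasp point. The pads swing forward as they close: fully open they stand 13 mm farther back than shut.
Start: joints at [0.288, 0.359, 0.012, 0, -1.224, -0.288], TCP at [0.675, -0, 0.231] pointing down, gripper open.
Joint ranges: [-3.07, 3.07], [-1.43, 2.12], [-1.02, 1.25], [-3.03, 1.67], [-3.05, -0], [-3.03, 3.03]. Speed limits (rad/s): [2.39, 2.39, 3.01, 3.14, 3.14, 3.14].

INTERFACE

Orientations are given as a unit quaternion [x, y, z, w].
In Python, from workcell import ctrl gives the robot as it stands. The module is installed in compiled form; this text tells all that it offers.
- The arm moves only by the shell command python3 -m inch 'ROWS' [FORCE]. ROWS is JSON, a list of rows, each a list of 5 numbers: the shift along the tool's x, y, z in cm, then the turn about the tool's z in degrees, then the opening, from -1 (shut) to 1 (fully open). A call has 1 to 10 rows; each row shifts and turns the commanded pose from where the row before left it, along the tool's axes as they then stand; what a row does not reach is not made up. A row lasts 1/8 s, in which the tool goes at most 62.5 mm and 10.7 degrees, less where a joint would pass 70% of its speed; a pose out of reach is approached as far as the arm can. A call is refused whole if a number of a shift passes 6.25 or a number of a turn 10.7, either way. A call with a gripper value outside its range is refused whole. The fingers move at their own pace and stop on an object; FORCE is the grip in N (left out, the last holds). Time passes only in rows, so rows that do not move let the fingers close. It gives the time, the measured TCP pose, the force, the opening and the grip force at its end, in the units of the state.
- ctrl.sense(): the state, without advancing time (a new reading comes with each control period).
- ctrl.capture(name): name is "scene" or "side" or "wrist"; returns a dict with "img" (420x560x3 uint8, red, green, blue), "vfov" (degrees; the focal length in pixels is half the picture's height over the tangent of half this angle, whatever the lens; pixels are square), "cx", "cy" (the principal point, pixels), "dist" ([k1, k2, p1, p2, k3] as OpenCV has them; the pictures are not rectified), "cam_to_world" (4x4, takes a point from camera to world coordinates); the wrist camera has in their place "tool_from_camera" (4x4, takes a point from camera to tool coordinates, whose origin is the TCP and whose axes are the flange's). Camera axes: x right, y down, z forward; pixel columns grow to the right and rows downward; lengths in m; the calibration is good to about 2 mm. A picture is of the moment at which its call begins: read the wrist's pose just before it. There is no depth.
- ctrl.job_done(): hands the job in; it is judged then, once.
The state is a dict: "time_s": time; "qpos": joint angles; "dq": joint speeds; "joint_torque": joint torques, N m; "ee_pos": TCP position; "tcp_rot": TCP orientation; "ft_force": force on the tool from outside, world axes, zero at the start; "torque": the same for the moment, N m; "opening": finger opening in m; "grip_force": force on a finger pad.
Only numpy, scipy, OpenCV 4.12 (cv2) and the standard library are available. Lean on these libraries where they do the work, as an engineer would, in place of code of your own. Each camera call takes 0.05 s, during which the arm holds its last target. There are 200 camera calls.

TASK

On the packing station, swing the keeper bar fully open with its small black-knobbed lever, then pack the white jar with the black cap and the tall cardboard box into the blue tray beside the aluminium spacer that is already in it (shift the spacer along if it is in the way), so that all three stand upright in one row on the tray floor. Then swing the lever back until the bar is fully down over the row. Leave everything else on the table where it is.

Things in the scene. Friction and masses are not known exactly. Their poses are not given: they have to be found in the camera images.
- station: fixed packing station (mm). Origin on the table under the centre of the blue tray; y runs along the tray towards the pivot head, x across it, z up. Base plate 94 x 230 x 8 (y -85 to 145). Tray inside 60 (x) x 146 (y), floor at z 12, walls 5 thick, top at z 37. Grey pivot head at y 98 to 132, x -25 to 25, top at z 112
- tray_floor (a point): centre of the tray's inner floor, on the station at (0, 0, 12). The three things fit the tray only in one row along the station's y, with 8 mm to spare in all; they stand out above its walls, so they can be held across x with the fingers over the walls
- keeper_pivot (a point): on the keeper's pivot axis (the station's x), on the station at (0, 115, 95). The steel bar with three rubber pads is 20 wide, reaches 165 from here towards -y and lies over the middle of the tray (x = 0)
- keeper (a joint): angle of the keeper bar, rad: 0 = fully down (level over the tray, pads at z 77, 5 above the tallest packed thing), 1.75 = fully open (bar up and leaning 0.18 back past vertical). Starts anywhere from 0 to 0.45; stays where it is left (about 2 N at the knob)
- keeper_knob (a point): centre of the black ball knob (24 diameter, turns freely about x) of the small lever, a 9 thick rod on the bar's shaft, 80 to the -x side of the bar. On the station: x -80, y 115 + 70 cos(1.75 - q), z 95 + 70 sin(1.75 - q) at joint value q: upright with the bar down, level towards +y when fully open. Can be pinched along x and led round the arc
- spacer: bare aluminium cylinder, 46 diameter, 58 tall, 160 g, standing in the tray anywhere along it; origin at the centre of its underside, z up
- jar: white jar with black cap, 52 diameter, 60 tall in all (cap: top 12, 49 diameter), about 180 g, standing on the table among the bystanders; origin at the centre of its underside, z up
- carton: tall plain cardboard box with a paper tape strip, 54 (its x) x 40 (its y) x 60 tall, about 220 g, standing on the table among the bystanders; origin at the centre of its underside, z up. It fits the tray only with its 54 side across (along the station's x)
- can: bystander: plain white tin with a paper band, 50 diameter, 80 tall (taller than the jar, no black cap); origin at the centre of its underside
- low_carton: bystander: low cardboard box 50 x 50, only 34 tall; origin at the centre of its underside
- tape: bystander: roll of clear tape lying flat, ring 80 outside, 56 inside, 25 tall; origin at the centre of its underside
- tub_sleeves: bystander: open clear tub with black sleeves in it, 96 diameter at the rim, 50 tall; origin at the centre of its underside
- tub_nuts: bystander: open clear tub with steel nuts in it, 96 diameter at the rim, 50 tall; origin at the centre of its underside
- driver: bystander: screwdriver lying flat; origin at the centre of its underside
- wire_hook: bystander: bent steel wire hook lying flat, about 125 x 55, wire 8 thick; origin at the centre of its underside
There are look-alikes about, which are no part of the job. Leave any orange look-alike of the carton alone.

How it is judged:
On the way, in this order (a step that is already met when the one before it is completed fails the run):
1. the keeper bar is swung open (value of joint keeper above 1.55 rad), for 0.2 s.
2. with the bar still open, the spacer, the jar and the tall carton all stand upright on the tray floor (x of spacer in the frame of station between -0.03 and 0.03 m and y of spacer in the frame of station between -0.073 and 0.073 m and z of spacer in the frame of station between 0.006 and 0.018 m and angle between each of spacer, jar, carton's own z axis and vertical below 0.12 rad and x of jar in the frame of station between -0.03 and 0.03 m and y of jar in the frame of station between -0.073 and 0.073 m and z of jar in the frame of station between 0.006 and 0.018 m and x of carton in the frame of station between -0.03 and 0.03 m and y of carton in the frame of station between -0.073 and 0.073 m and z of carton in the frame of station between 0.006 and 0.018 m and value of joint keeper above 1.4 rad), for 0.2 s.
3. the keeper bar is swung fully down again (value of joint keeper below 0.1 rad), for 0.2 s.
At the end, for the whole second after the job is handed in: The spacer, the jar and the tall carton all stand upright (within 0.12 rad) inside the tray, their undersides within 6 mm of its floor, at rest, and the keeper bar is down over them (joint below 0.1 rad) (x of spacer in the frame of station between -0.03 and 0.03 m and y of spacer in the frame of station between -0.073 and 0.073 m and z of spacer in the frame of station between 0.006 and 0.018 m and angle between each of spacer, jar, carton's own z axis and vertical below 0.12 rad and x of jar in the frame of station between -0.03 and 0.03 m and y of jar in the frame of station between -0.073 and 0.073 m and z of jar in the frame of station between 0.006 and 0.018 m and x of carton in the frame of station between -0.03 and 0.03 m and y of carton in the frame of station between -0.073 and 0.073 m and z of carton in the frame of station between 0.006 and 0.018 m and linear speed of each of spacer, jar, carton below 0.02 m/s and value of joint keeper below 0.1 rad); the robot touches nothing.
It fails at once if a bystander is pushed more than 30 mm from its place (distance of any of can, low_carton, tape, tub_sleeves, tub_nuts, driver, wire_hook from where it was at the start of the episode above 0.03 m).
It fails at once if the can, a tub or the low carton is tipped over (angle between any of can, tub_sleeves, tub_nuts, low_carton's own z axis and vertical above 0.5 rad).
It also fails if it takes over 72 s, if anything falls off the work surface, if the arm or the gripper's body presses on something with over 40 N, if the wrist force passes 120 N, or if a joint passes its speed limit or range.

## Working session

There is one attempt and no reset: what is moved stays moved. The work goes in short steps, Python scripts to look and compute and a shell command to move; the robot and the scene stay as the last step left them, time stands still between calls to the robot, and variables do not carry over. Pictures are saved under pics/ and viewed, at most 10 in all, crops included, and the job is handed in when it is done.

```bash
mkdir -p pics; ls; cat > h.py <<'E'
import numpy as np, cv2, json
from workcell import ctrl
from scipy.spatial.transform import Rotation as R
def cap(n):
    s=ctrl.sense(); c=ctrl.capture(n)
    if 'cam_to_world' in c: T=np.array(c['cam_to_world'])
    else:
        W=np.eye(4);W[:3,:3]=R.from_quat(s['tcp_rot']).as_matrix();W[:3,3]=s['ee_pos'];T=W@np.array(c['tool_from_camera'])
    f=210/np.tan(np.radians(c['vfov'])/2)
    K=np.array([[f,0,c['cx']],[0,f,c['cy']],[0,0,1.]])
    return c['img'],K,np.array(c['dist'],float),T
def save(img,name): cv2.imwrite('pics/'+name,img[:,:,::-1])
def ray(uv,K,d,T):
    p=cv2.undistortPoints(np.array(uv,float).reshape(-1,1,2),K,d).reshape(-1,2)
    v=np.c_[p,np.ones(len(p))]@T[:3,:3].T
    return T[:3,3],v
def onz(uv,z,K,d,T):
    o,v=ray(uv,K,d,T); return o+v*((z-o[2])/v[:,2])[:,None]
def proj(P,K,d,T):
    Ti=np.linalg.inv(T); return cv2.projectPoints(np.array(P,float).reshape(-1,1,3),cv2.Rodrigues(Ti[:3,:3])[0],Ti[:3,3],K,d)[0].reshape(-1,2)
E
python3 - <<'E'
from h import *
a={}
for n in ['scene','side','wrist']:
    i,K,d,T=cap(n); save(i,n+'0.png'); np.savez('pics/'+n+'0.npz',i=i,K=K,d=d,T=T); print(n,T[:3,3].round(3),T[:3,2].round(2))
s=ctrl.sense(); print(s['ee_pos'],s['tcp_rot'],s['opening'],R.from_quat(s['tcp_rot']).as_matrix().round(2))
E
```

```text
pics
scene [1.016 0.58  0.818] [-0.44 -0.61 -0.66]
side [0.49  0.746 0.817] [ 0.07 -0.75 -0.66]
wrist [ 0.675 -0.082  0.373] [-0.    0.32 -0.95]
[ 6.74651057e-01 -2.97577377e-05  2.30583764e-01] [-7.07081454e-01  7.07131822e-01  3.95945202e-04 -4.96910955e-04] 0.08558855983811926 [[-0. -1. -0.]
 [-1.  0. -0.]
 [ 0.  0. -1.]]
```

View pics/scene0.png

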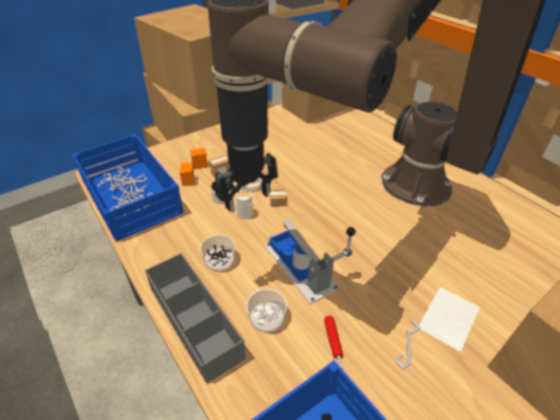

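View pics/side0.png

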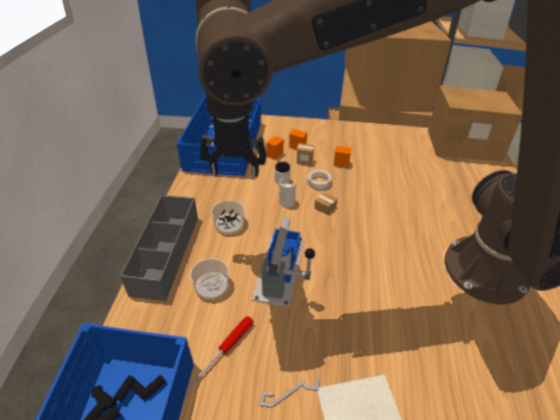

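The side view shows the station around (285,265), the knob (310,253), the jar (283,170), the can (288,193), the tall carton (305,155), the low carton (325,203) and the tape (320,180). Next I'll enlarge it and take the first coordinates.

```bash
python3 - <<'E'
from h import *
z=np.load('pics/side0.npz'); c=z['i'][125:310,190:370]; save(cv2.resize(c,None,fx=3.2,fy=3.2,interpolation=cv2.INTER_CUBIC),'sc.png')
K,d,T=z['K'],z['d'],z['T']
for n,uv,h in [('jarcap',(283,166),.06),('can',(288,184),.08),('carton top',(305,149),.06),('low',(326,199),.034),('tape',(320,179),.02),('tubS',(229,213),.05),('tubN',(210,270),.05),('knob',(310,253),.16),('plateNearL',(254,299),.008),('plateNearR',(291,303),.008)]:
    print(n,onz([uv],h,K,d,T)[0].round(3))
z=np.load('pics/scene0.npz');K,d,T=z['K'],z['d'],z['T']
print(onz([(351,231)],.16,K,d,T).round(3),onz([(315,299),(337,289)],.008,K,d,T).round(3))
E
```

```text
jarcap [ 0.59  -0.309  0.06 ]
can [ 0.563 -0.193  0.08 ]
carton top [ 0.527 -0.418  0.06 ]
low [ 0.447 -0.194  0.034]
tape [ 0.469 -0.309  0.02 ]
tubS [ 0.718 -0.078  0.05 ]
tubN [0.721 0.131 0.05 ]
knob [0.484 0.145 0.16 ]
plateNearL [0.607 0.172 0.008]
plateNearR [0.518 0.173 0.008]
[[0.479 0.148 0.16 ]] [[0.596 0.171 0.008]
 [0.531 0.18  0.008]]
```

View pics/sc.png

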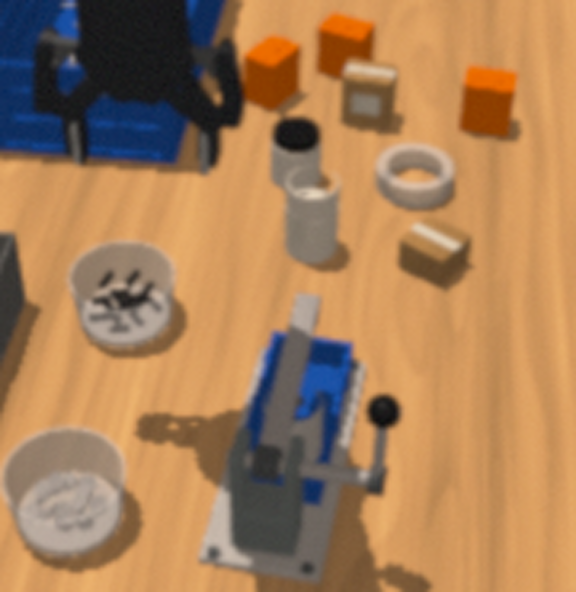

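View pics/wrist0.png

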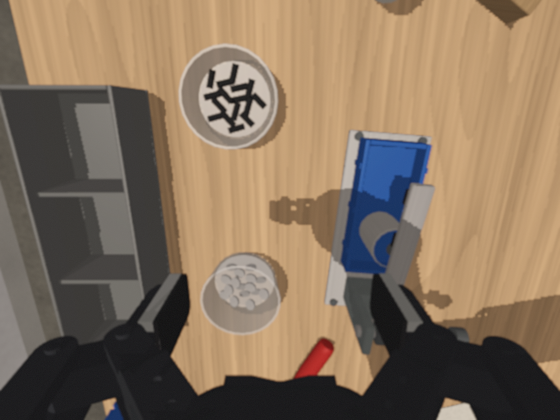

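The wrist view shows the plate's corners at (349,131), (430,138) and (328,304), with the spacer around (380,235) and the bar slightly raised. I'll compute the station pose and the knob.

```bash
python3 - <<'E'
from h import *
L=lambda n:[np.load(f'pics/{n}0.npz')[k] for k in 'iKdT']
i,*w=L('wrist'); _,*s=L('side'); si,*c=L('scene')
P=onz([(349,131),(430,138),(328,304)],.008,*w); print(P.round(4))
Q=onz([(252.5,300),(289.4,305.6),(303,238)],.008,*s); print(Q.round(4))
# station corners local: wrist farL (+47,-85), farR(-47,-85), nearL(+47,145); side: nearL(+47,145), nearR(-47,145), farR(-47,-85)
loc=np.array([[47,-85],[-47,-85],[47,145],[47,145],[-47,145],[-47,-85]])/1e3
W=np.r_[P,Q][:,:2]
for sel in (slice(0,3),slice(3,6),slice(0,6)):
    l=loc[sel];p=W[sel];lc=l-l.mean(0);pc=p-p.mean(0)
    th=np.arctan2((lc[:,0]*pc[:,1]-lc[:,1]*pc[:,0]).sum(),(lc*pc).sum())
    Rm=np.array([[np.cos(th),-np.sin(th)],[np.sin(th),np.cos(th)]]); t=p.mean(0)-Rm@l.mean(0)
    print(np.degrees(th).round(2),t.round(4),'res mm',((l@Rm.T+t-p)*1e3).round(1).tolist())
# knob: dark blob centroid in side & scene
def blob(im,u,v,r):
    g=im[v-r:v+r,u-r:u+r].max(2); m=(g<45).astype(np.uint8); n,l,st,ce=cv2.connectedComponentsWithStats(m); k=1+np.argmax(st[1:,4]); return ce[k]+[u-r,v-r],st[k]
b1,a1=blob(L('side')[0],310,253,9); b2,a2=blob(si,351,231,9); print(b1,a1,b2,a2)
o1,v1=ray([b1],*s);o2,v2=ray([b2],*c);v1=v1[0];v2=v2[0]
x=np.linalg.lstsq(np.c_[v1,-v2],o2-o1,rcond=None)[0];p=o1+v1*x[0];q=o2+v2*x[1];print(p.round(4),q.round(4))
knob=(p+q)/2; k=Rm.T@(knob[:2]-t); print('knob local',k.round(4),knob[2], 'q',1.75-np.arctan2(knob[2]-.095,k[1]-.115))
# predicted knob for q
for q in (0,.2,.4):
    l=np.array([-.08,.115+.07*np.cos(1.75-q)]); print(q,(Rm@l+t).round(4),round(.095+.07*np.sin(1.75-q),4))
# wrist: red overlay check skip; bar end top pixel etc
E
```

```text
[[ 0.5972 -0.0571  0.008 ]
 [ 0.5052 -0.0492  0.008 ]
 [ 0.6099  0.1694  0.008 ]]
[[ 0.6105  0.1752  0.008 ]
 [ 0.5209  0.1805  0.008 ]
 [ 0.505  -0.0481  0.008 ]]
-3.4 [0.5556 0.0303] res mm [[0.3, -0.3], [-1.6, -2.5], [1.2, 2.8]]
-3.49 [0.5569 0.0334] res mm [[2.1, 0.0], [-2.0, 0.5], [-0.1, -0.5]]
-3.62 [0.5562 0.0318] res mm [[0.6, 1.1], [-1.3, -0.8], [2.4, 4.2], [1.7, -1.6], [-2.4, -1.0], [-1.0, -1.9]]
[309.48 253.48] [ 5  6  8  8 50] [350.52380952 231.80952381] [ 6  8  6  5 21]
[0.4848 0.1508 0.165 ] [0.4851 0.1517 0.1642]
knob local [-0.0787  0.1147] 0.16458506434624703 q 0.1749329943785931
0 [0.4829 0.1392] 0.1639
0.2 [0.4837 0.1531] 0.165
0.4 [0.4846 0.167 ] 0.1633
```

```bash
python3 -m inch '[[-3.0,3.8,0,0,0.3],[-3.0,3.8,0,0,0.3],[-3.0,3.8,0,0,0.3],[-3.0,3.8,0,0,0.3],[-3.1,3.85,0,0,0.3],[0,0,0,3.5,0.3],[0,0,0,0,0.3]]' 40
```

```text
time_s: 1.02
ee_pos: [0.4841, 0.1514, 0.2315]
tcp_rot: [-0.686, 0.728, 0.0, 0.0]
ft_force: [-0.2, -0.2, -0.7]
opening: 0.0556
grip_force: 0.0
```

```bash
python3 -m inch '[[0,0,4.4,0,0.3],[0,0,4.4,0,0.3],[0,0,0,0,0.3],[0,0,0,0,-1],[0,0,0,0,-1],[0,0,0,0,-1],[0,0,0,0,-1]]' 40; python3 - <<'E'
import numpy as np
t=np.array([.5563,.0318]);th=np.radians(-3.5);c,s=np.cos(th),np.sin(th)
q0=.17
for q in np.append(np.arange(q0,1.75,.16),[1.75,1.8]):
    a=1.75-q; y=.115+.07*np.cos(a); z=.095+.07*np.sin(a)
    print(round(q,2),'dx(tool) cm',round(-100*(y-.115-.07*np.cos(1.75-q0)),2),'dz',round(-100*(z-.095-.07*np.sin(1.75-q0)),2))
E
```

```text
time_s: 1.9
ee_pos: [0.4854, 0.1515, 0.1452]
tcp_rot: [-0.685, 0.728, -0.0, 0.001]
ft_force: [-2.2, -0.0, 6.4]
opening: 0.0218
grip_force: 39.0
0.17 dx(tool) cm 0.0 dz -0.0
0.33 dx(tool) cm -1.12 dz 0.08
0.49 dx(tool) cm -2.21 dz 0.34
0.65 dx(tool) cm -3.24 dz 0.76
0.81 dx(tool) cm -4.19 dz 1.35
0.97 dx(tool) cm -5.04 dz 2.08
1.13 dx(tool) cm -5.76 dz 2.93
1.29 dx(tool) cm -6.34 dz 3.89
1.45 dx(tool) cm -6.75 dz 4.93
1.61 dx(tool) cm -7.0 dz 6.02
1.75 dx(tool) cm -7.06 dz 7.0
1.8 dx(tool) cm -7.06 dz 7.35
```

```bash
python3 -m inch '[[-1.1,0,0.1,0,-1],[-1.1,0,0.25,0,-1],[-1.05,0,0.4,0,-1],[-0.95,0,0.6,0,-1],[-0.85,0,0.75,0,-1],[-0.7,0,0.85,0,-1],[-0.6,0,0.95,0,-1]]'
```

```text
time_s: 2.78
ee_pos: [0.4905, 0.2165, 0.1062]
tcp_rot: [-0.686, 0.728, -0.0, 0.003]
ft_force: [4.6, 0.5, 3.2]
opening: 0.0214
grip_force: 39.0
```

```bash
python3 -m inch '[[-0.4,0,1.05,0,-1],[-0.25,0,1.05,0,-1],[-0.05,0,1.0,0,-1],[0,0,0.3,0,-1],[0,0,0,0,-1]]'
```

```text
time_s: 3.4
ee_pos: [0.4914, 0.2237, 0.0745]
tcp_rot: [-0.686, 0.728, -0.001, 0.004]
ft_force: [-6.9, 2.3, 31.8]
opening: 0.0217
grip_force: 41.0
```

```bash
python3 -m inch '[[0,0,-0.4,0,-1],[0,0,0,0,0.3],[0,0,0,0,0.3],[0,0,-4,0,0.3],[0,0,-6,0,0.3],[0,0,-6,0,0.3],[5.6,0,-2,0,0.3],[5.6,0,-2,0,0.3],[5.6,0,0,0,0.3],[5.6,-2,0,0,0.3]]'; python3 -m inch '[[0,-5,0,0,0.3],[0,0,0,0,0.3]]'
python3 - <<'E'
from h import *
i,K,d,T=cap('wrist'); save(i,'w1.png'); np.savez('pics/w1.npz',i=i,K=K,d=d,T=T)
E
```

```text
time_s: 4.65
ee_pos: [0.4937, -0.0051, 0.2745]
tcp_rot: [-0.686, 0.728, 0.0, 0.0]
ft_force: [1.7, 0.6, 0.5]
opening: 0.0553
grip_force: 0.0
time_s: 4.9
ee_pos: [0.5463, -0.0078, 0.2722]
tcp_rot: [-0.684, 0.729, 0.001, -0.002]
ft_force: [-0.8, 0.6, -0.2]
opening: 0.0557
grip_force: 0.0
```

View pics/w1.png

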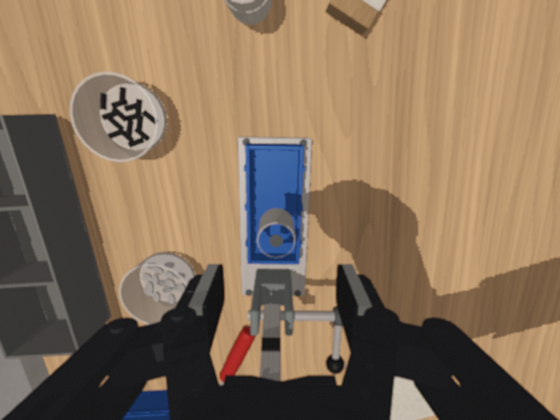

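The bar is open. The spacer top is at about (277,239), and the plate's corners are at about (240,138), (312,138) and (242,293).

```bash
python3 - <<'E'
from h import *
z=np.load('pics/w1.npz');c=(z['K'],z['d'],z['T'])
print(onz([(240,138),(312,138),(242,293)],.008,*c).round(4))
th=np.radians(-3.5);Rm=np.array([[np.cos(th),-np.sin(th)],[np.sin(th),np.cos(th)]]);t=np.array([.5563,.0318])
# tray rim: blue corners top inner/outer
hsv=cv2.cvtColor(z['i'],cv2.COLOR_RGB2HSV); m=cv2.inRange(hsv,(100,120,40),(125,255,255)); m[:130]=0;m[275:]=0;m[:,:235]=0;m[:,320:]=0
cn=max(cv2.findContours(m,0,1)[0],key=cv2.contourArea); r=cv2.minAreaRect(cn); b=cv2.boxPoints(r); print(b)
P=onz(b,.037,*c)[:,:2]; print('rim local',((P-t)@Rm).round(4).tolist())
s=onz([(277,239)],.070,*c)[0,:2]; print('spacer',s.round(4),'local',((s-t)@Rm).round(4))
g=cv2.cvtColor(z['i'],cv2.COLOR_RGB2GRAY)[205:265,245:310]; cv2.imwrite('pics/sp.png',cv2.resize(z['i'][125:305,225:325,::-1],None,fx=3.3,fy=3.3,interpolation=2))
E
```

```text
[[ 0.5931 -0.0568  0.008 ]
 [ 0.5026 -0.051   0.008 ]
 [ 0.6134  0.1668  0.008 ]]
[[243.14787 262.31052]
 [245.42479 143.91202]
 [303.49945 145.02884]
 [301.22253 263.42734]]
rim local [[0.0414, 0.0728], [0.0326, -0.0819], [-0.0358, -0.0804], [-0.036, 0.0748]]
spacer [0.5537 0.0574] local [-0.0041  0.0253]
```

View pics/sp.png

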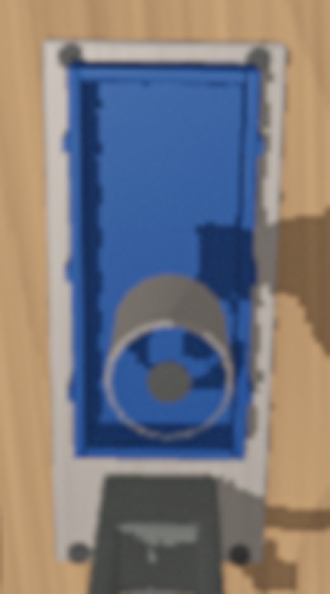

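```bash
cat >> h.py <<'E'
def fit(loc,W):
    l=np.array(loc,float);p=np.array(W)[:,:2];lc=l-l.mean(0);pc=p-p.mean(0)
    th=np.arctan2((lc[:,0]*pc[:,1]-lc[:,1]*pc[:,0]).sum(),(lc*pc).sum())
    Rm=np.array([[np.cos(th),-np.sin(th)],[np.sin(th),np.cos(th)]]);t=p.mean(0)-Rm@l.mean(0)
    return th,t,Rm,((l@Rm.T+t-p)*1e3).round(1).tolist()
E
python3 - <<'E'
from h import *
z=np.load('pics/w1.npz');c=(z['K'],z['d'],z['T'])
f=lambda L:[(x/3.3+225-.35,y/3.3+125-.35) for x,y in L]
P=onz(f([(70,65),(262,67),(243,457),(77,457)]),.037,*c)
th,t,Rm,e=fit([[.035,-.078],[-.035,-.078],[-.035,.078],[.035,.078]],P); print(np.degrees(th),t,e)
s=onz(f([(168,380)]),.070,*c)[0,:2]; print('spacer',s,((s-t)@Rm).round(4))
tc=ctrl.sense()['ee_pos'];print(tc, 'tcp local',((np.array(tc[:2])-t)@Rm).round(4))
for q in [(.555,-.02)]: print(q)
print('target local (0,-35):',Rm@[0,-.035]+t)
E
```

```text
-4.701498105342182 [0.55575283 0.02844577] [[0.9, -0.7], [-0.6, -0.1], [-1.6, 1.1], [1.3, -0.3]]
spacer [0.55551101 0.05826621] [-0.0027  0.0297]
[ 0.54504315 -0.00736539  0.27235407] tcp local [-0.0077 -0.0366]
(0.555, -0.02)
target local (0,-35): [ 0.55288407 -0.00643647]
```

```bash
python3 -m inch '[[0,-0.8,0,0.7,-1],[0,0,5,0,-1],[0,0,5,0,-1],[0,0,5,0,-1],[0,0,5,0,-1],[0,0,4,0,-1],[0,0,1,0,-1],[0,0,0,0,-1]]'; python3 -m inch '[[0,0.6,0,0,-1],[0,0.3,0,0,-1],[0,0.2,0,0,-1],[0,0,0,0,-1]]'
```

```text
time_s: 5.95
ee_pos: [0.5532, -0.0067, 0.0247]
tcp_rot: [-0.681, 0.732, -0.0, -0.0]
ft_force: [1.3, 0.2, 0.4]
opening: 0.0
grip_force: 0.0
time_s: 6.45
ee_pos: [0.542, -0.0061, 0.0248]
tcp_rot: [-0.681, 0.733, -0.0, 0.0]
ft_force: [0.0, -0.2, 0.1]
opening: 0.0003
grip_force: 0.0
```

```bash
for k in 1 2 3 4; do python3 -m inch '[[0,0.2,0,0,-1],[0,0,0,0,-1]]' | egrep 'ee_pos|force'; done
```

```text
ee_pos: [0.5399, -0.0061, 0.0243]
ft_force: [0.8, 0.7, 0.1]
grip_force: 0.0
ee_pos: [0.5378, -0.0059, 0.0242]
ft_force: [0.3, -1.0, 0.9]
grip_force: 0.0
ee_pos: [0.5365, -0.0056, 0.0244]
ft_force: [1.1, -0.4, -1.1]
grip_force: 1.0
ee_pos: [0.5362, -0.0054, 0.0248]
ft_force: [7.3, -4.0, -5.1]
grip_force: 4.0
```

```bash
python3 -m inch '[[0,-2.2,0,0,-1],[0,-0.9,0,0,-1],[0,0,0,0,-1]]' | egrep 'ee_pos|force'; for k in 1 2 3 4; do python3 -m inch '[[0,-0.2,0,0,-1],[0,0,0,0,-1]]' | egrep 'ee_pos|force'; done
```

```text
ee_pos: [0.5647, -0.008, 0.0239]
ft_force: [-0.9, -0.5, -1.2]
grip_force: 0.0
ee_pos: [0.5665, -0.008, 0.0243]
ft_force: [1.1, 0.7, -0.5]
grip_force: 0.0
ee_pos: [0.569, -0.0081, 0.0244]
ft_force: [0.1, -0.3, 0.2]
grip_force: 0.0
ee_pos: [0.5694, -0.0084, 0.0241]
ft_force: [-5.5, 1.8, 3.3]
grip_force: 2.7
ee_pos: [0.5696, -0.0087, 0.0238]
ft_force: [-10.5, 3.7, 8.4]
grip_force: 5.9
```

```bash
python3 -m inch '[[0,1.7,0,0,-1],[-1.5,0,0,0,-1],[-1.2,0,0,0,-1],[-0.6,0,0,0,-1],[-0.5,0,0,0,-1],[-0.5,0,0,0,-1],[0,0,0,0,-1]]' | egrep 'ee_pos|force'; for k in 1 2 3 4 5; do python3 -m inch '[[-0.2,0,0,0,-1],[0,0,0,0,-1]]' | egrep 'ee_pos|force'; done
```

```text
ee_pos: [0.5592, 0.0359, 0.0242]
ft_force: [-0.3, -0.9, 0.2]
grip_force: 0.0
ee_pos: [0.5592, 0.0376, 0.0243]
ft_force: [-0.6, -0.2, -0.2]
grip_force: 0.1
ee_pos: [0.5594, 0.0397, 0.0243]
ft_force: [-0.0, -0.9, -0.0]
grip_force: 0.2
ee_pos: [0.5596, 0.0418, 0.0243]
ft_force: [0.1, -0.8, 0.2]
grip_force: 0.2
ee_pos: [0.5597, 0.0438, 0.0243]
ft_force: [0.5, -0.8, -0.1]
grip_force: 0.2
ee_pos: [0.5598, 0.0458, 0.0243]
ft_force: [-0.1, -0.6, -0.3]
grip_force: 0.2
```

```bash
for k in 1 2 3 4 5 6; do python3 -m inch '[[-0.2,0,0,0,-1],[0,0,0,0,-1]]' | egrep 'ee_pos|ft_force'; done
```

```text
ee_pos: [0.5591, 0.0465, 0.0243]
ft_force: [-1.3, -7.6, 2.5]
ee_pos: [0.5583, 0.0469, 0.0243]
ft_force: [-1.9, -14.4, 5.1]
ee_pos: [0.5575, 0.0472, 0.0243]
ft_force: [-3.6, -23.5, 9.1]
ee_pos: [0.5565, 0.0475, 0.0242]
ft_force: [-3.3, -31.2, 13.2]
ee_pos: [0.5556, 0.0477, 0.0242]
ft_force: [-4.4, -39.5, 15.5]
ee_pos: [0.5546, 0.0479, 0.0241]
ft_force: [-4.6, -47.1, 19.4]
```

```bash
python3 -m inch '[[2.5,0,0,0,-1],[0,0,-6,0,-1],[0,0,-6,0,-1],[2,0,-5,0,-1],[3,0,-5,0,-1],[5,-0.5,-3,0,-1],[5.5,-0.5,0,0,-1],[5.5,-0.5,0,0,0.6],[5.5,-0.5,0,0,0.6],[3.3,0,0,0,0.6]]'| egrep 'ee_pos|ft_force'; python3 -m inch '[[0,0,0,0,0.6]]'| egrep 'ee_pos|ft_force'
python3 - <<'E'
from h import *
i,K,d,T=cap('wrist'); save(i,'w2.png'); np.savez('pics/w2.npz',i=i,K=K,d=d,T=T)
E
```

```text
ee_pos: [0.5569, -0.2681, 0.274]
ft_force: [-0.1, 1.6, -1.0]
ee_pos: [0.5566, -0.268, 0.2737]
ft_force: [-0.3, 0.9, -0.2]
```

View pics/w2.png

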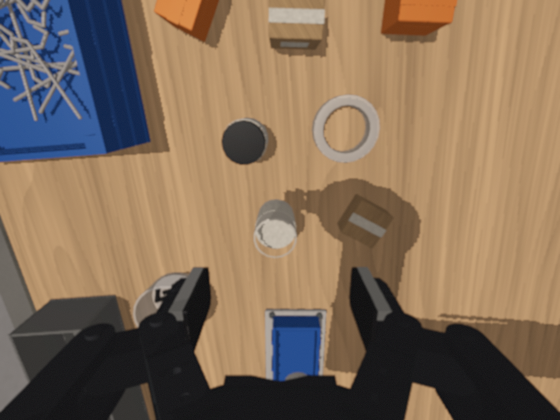

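The jar cap is at about (244,143). The carton's top front edge runs (270,38)–(325,39), and there are orange boxes to its left and right.

```bash
python3 - <<'E'
from h import *
z=np.load('pics/w2.npz');c=(z['K'],z['d'],z['T'])
g=z['i'].max(2)[110:175,210:280]; n,l,st,ce=cv2.connectedComponentsWithStats((g<75).astype(np.uint8)); k=1+np.argmax(st[1:,4]); (u,v),r=cv2.minEnclosingCircle(np.argwhere(l==k)[:,::-1].astype(np.float32)); print(ce[k]+[210,110],(u+210,v+110),r,st[k])
P=onz([(u+210,v+110)],.06,*c)[0]; print('jar',P)
s=ctrl.sense(); M=R.from_quat(s['tcp_rot']).as_matrix(); print(s['ee_pos'],'delta tool cm',100*M.T@(P-s['ee_pos']))
print('carton',onz([(270,38),(325,39)],.06,*c).round(4))
E
```

```text
[243.48179872 142.22055675] (243.45348739624023, 142.40697860717773) 21.414051055908203 [  13   11   42   43 1401]
jar [ 0.59392229 -0.3162249   0.06      ]
[ 0.55678048 -0.26681431  0.27385257] delta tool cm [ 4.65454857 -4.08448467 21.38201566]
carton [[ 0.5557 -0.4163  0.06  ]
 [ 0.5007 -0.4112  0.06  ]]
```

```bash
python3 -m inch '[[4.55,-4.1,0,0,0.6],[0,0,6,0,0.6],[0,0,6,0,0.6],[0,0,6,0,0.6],[0,0,5,0,0.6],[0,0,1.9,0,0.6],[0,0,0,0,-1],[0,0,0,0,-1],[0,0,0,0,-1],[0,0,0,0,-1]]' 40
```

```text
time_s: 15.12
ee_pos: [0.5951, -0.3145, 0.0266]
tcp_rot: [-0.681, 0.733, -0.001, 0.001]
ft_force: [-0.1, 0.5, -1.9]
opening: 0.05
grip_force: 41.8
```

```bash
python3 -m inch '[[0,0,-6,0,-1],[0,0,-6,0,-1],[-4.85,0.93,0,0,-1],[-4.85,0.93,0,0,-1],[-4.85,0.93,0,0,-1],[-4.85,0.93,0,0,-1],[-4.85,0.93,0,0,-1],[-4.85,0.93,0,0,-1],[-4.85,0.93,0,0,-1],[0,0,0,0,-1]]'
```

```text
time_s: 16.38
ee_pos: [0.5544, 0.0319, 0.1461]
tcp_rot: [-0.682, 0.731, -0.0, 0.001]
ft_force: [-0.8, -0.2, -1.8]
opening: 0.0503
grip_force: 43.3
```

```bash
python3 - <<'E'
from h import *
s=ctrl.sense(); print(s['ee_pos'])
M=R.from_quat(s['tcp_rot']).as_matrix();print('delta cm',100*M.T[:2,:2]@(np.array([.5554,.029])-np.array(s['ee_pos'])[:2]), 'rot',np.degrees(np.arctan2(-M[0,0],-M[1,0])))
i,K,d,T=cap('wrist'); c=i[150:420,190:370]; save(cv2.resize(c,None,fx=2.2,fy=2.2,interpolation=2),'w3.png'); np.savez('pics/w3.npz',i=i,K=K,d=d,T=T)
E
```

```text
[0.55444178 0.03190232 0.14614732]
delta cm [ 0.28287429 -0.11575169] rot 3.983270271816893
```

View pics/w3.png

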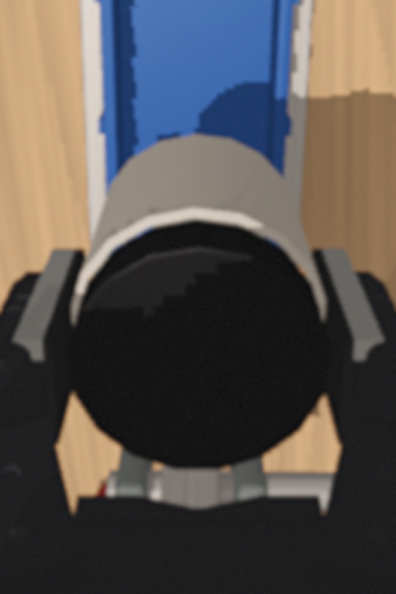

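```bash
python3 -m inch '[[0.3,-0.1,0,0,-1],[0,0,4.5,0,-1],[0,0,1.5,0,-1],[0,0,1.5,0,-1],[0,0,0,0,-1]]'; python3 -m inch '[[0,0,1,0,-1],[0,0,1,0,-1],[0,0,0,0,-1]]'
```

```text
time_s: 17.05
ee_pos: [0.555, 0.0254, 0.0697]
tcp_rot: [-0.681, 0.733, 0.0, -0.001]
ft_force: [-0.1, -0.1, -2.9]
opening: 0.0502
grip_force: 43.2
time_s: 17.42
ee_pos: [0.5547, 0.0258, 0.0495]
tcp_rot: [-0.681, 0.733, 0.0, -0.001]
ft_force: [-0.4, -0.7, -2.6]
opening: 0.0503
grip_force: 43.2
```

```bash
python3 -m inch '[[-0.3,0,0.5,0,-1],[0,0,0.3,0,-1],[0,0,0.2,0,-1],[0,0,0,0,-1]]'
```

```text
time_s: 17.92
ee_pos: [0.5554, 0.0289, 0.0402]
tcp_rot: [-0.681, 0.733, 0.0, -0.0]
ft_force: [-0.1, -0.1, -2.8]
opening: 0.0503
grip_force: 43.2
```

```bash
for k in 1 2 ; do python3 -m inch '[[-0.15,0,0,0,-1],[0,0,0,0,-1]]' | egrep 'ee_pos|ft_force'; done;  python3 -m inch '[[0,0,0.15,0,-1],[0,0,0,0,-1]]' | egrep 'ee_pos|ft_force'
```

```text
ee_pos: [0.5557, 0.0305, 0.0404]
ft_force: [-0.3, 0.8, -1.9]
ee_pos: [0.5558, 0.032, 0.0404]
ft_force: [-0.2, -0.1, -1.8]
ee_pos: [0.5556, 0.0319, 0.0386]
ft_force: [0.4, 0.6, -2.5]
```

```bash
for k in 1 2 ; do python3 -m inch '[[-0.1,0,0,0,-1],[0,0,0,0,-1]]' | egrep 'ee_pos|ft_force'; done;  python3 -m inch '[[0,0,0.1,0,-1],[0,0,0,0,-1]]' | egrep 'ee_pos|ft_force'
```

```text
ee_pos: [0.5558, 0.0329, 0.0388]
ft_force: [0.1, 0.1, -1.9]
ee_pos: [0.5558, 0.0337, 0.0388]
ft_force: [1.1, -2.0, -2.2]
ee_pos: [0.5559, 0.0337, 0.0379]
ft_force: [0.1, -3.1, -0.6]
```

```bash
python3 -m inch '[[0.05,0,0,0,0.5],[0,0,0,0,0.5],[0,0,-1,0,0.5],[0,0,-5,0,0.5],[0,0,-6,0,0.5],[0,0,-6,0,0.5],[0,0,-5,0,0.5],[4.9,0,0,0,0.5],[4.9,0,0,0,0.5],[4.9,0,0,0,0.5]]' | egrep 'ee_pos|ft_force'; python3 -m inch '[[4.9,0,0,0,0.5],[4.9,0,0,0,0.5],[4.9,0,0,0,0.5],[4.9,0,0,0,0.5],[4.9,0,0,0,0.5],[0,0,0,0,0.5]]' | egrep 'ee_pos|ft_force|opening'
python3 - <<'E'
from h import *
i,K,d,T=cap('wrist'); save(i,'w4.png'); np.savez('pics/w4.npz',i=i,K=K,d=d,T=T)
E
```

```text
ee_pos: [0.5448, -0.1143, 0.269]
ft_force: [-0.1, -0.3, -0.0]
ee_pos: [0.5262, -0.3604, 0.2679]
ft_force: [-0.2, 0.6, 0.1]
opening: 0.0642
```

View pics/w4.png

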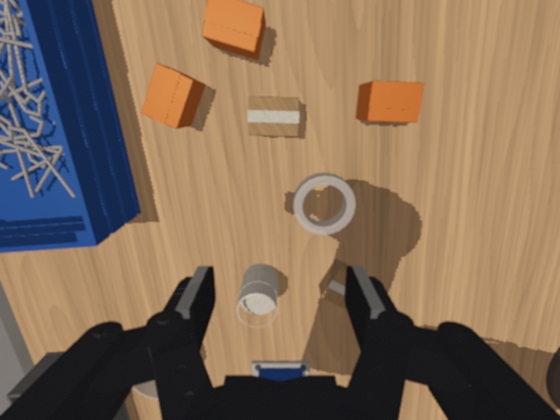

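The carton's top face spans about (248,97)–(300,135), with the tape strip centred at about (273.5,116.5).

```bash
python3 - <<'E'
from h import *
z=np.load('pics/w4.npz');c=(z['K'],z['d'],z['T']);I=z['i']
h=cv2.cvtColor(I,cv2.COLOR_RGB2HSV)[85:145,235:310]; m=((h[...,1]<50)&(h[...,2]>140)).astype(np.uint8)
cn=max(cv2.findContours(m,0,1)[0],key=cv2.contourArea)
b=cv2.boxPoints(cv2.minAreaRect(cn))+[235,85]; print(b.round(1).tolist())
P=onz(b,.06,*c); print(P.round(4)); C=P.mean(0)
e=P-C; l=max((P[1]-P[0],P[2]-P[1]),key=np.linalg.norm); a=np.degrees(np.arctan2(l[1],l[0]))
s=ctrl.sense(); M=R.from_quat(s['tcp_rot']).as_matrix(); ty=np.degrees(np.arctan2(M[1,1],M[0,1]))
print('center',C,'angle',a,'tooly ang',ty,'turn',-(a-ty), 'len',np.linalg.norm(l),'delta',100*M.T@(C-s['ee_pos']))
# gradient-based corners check
print(onz([(248,97),(298,97),(300,135.5),(249,135)],.06,*c).round(4))
E
```

```text
[[247.7, 121.2], [248.0, 109.7], [299.1, 111.1], [298.8, 122.7]]
[[ 0.5558 -0.4309  0.06  ]
 [ 0.5541 -0.4425  0.06  ]
 [ 0.5004 -0.4369  0.06  ]
 [ 0.5015 -0.4252  0.06  ]]
center [ 0.52795215 -0.43390985  0.06      ] angle 174.0366098145077 tooly ang 175.64781389714733 turn 1.611204082639631 len 0.05400410276986672 delta [ 7.46880086 -0.71760445 20.7902544 ]
[[ 0.5528 -0.455   0.06  ]
 [ 0.5008 -0.451   0.06  ]
 [ 0.5009 -0.4118  0.06  ]
 [ 0.5559 -0.4166  0.06  ]]
```

```bash
python3 -m inch '[[3.7,-0.35,0,0,0.5],[3.65,-0.35,0,0,0.5],[0,0,6,1.5,0.5],[0,0,6,0,0.5],[0,0,6,0,0.5],[0,0,4.2,0,0.5],[0,0,2,0,0.5],[0,0,0,0,-1],[0,0,0,0,-1],[0,0,0,0,-1]]' 40; python3 -m inch '[[0,0,0,0,-1]]' 
```

```text
time_s: 22.72
ee_pos: [0.5296, -0.4314, 0.0274]
tcp_rot: [-0.671, 0.741, -0.001, 0.0]
ft_force: [-0.1, 0.4, -2.5]
opening: 0.0532
grip_force: 46.6
time_s: 22.85
ee_pos: [0.5292, -0.4315, 0.0268]
tcp_rot: [-0.671, 0.741, -0.001, 0.0]
ft_force: [-0.1, 0.7, -0.8]
opening: 0.0536
grip_force: 46.6
```

```bash
python3 -m inch '[[0,0,-6.2,0,-1],[0,0,-6.2,-1.5,-1],[-5.2,0.1,0,0,-1],[-5.2,0.1,0,0,-1],[-5.2,0.1,0,0,-1],[-5.2,0.1,0,0,-1],[-5.2,0.1,0,0,-1],[-5.2,0.1,0,0,-1],[-5.2,0.1,0,0,-1]]' | grep ee_pos; python3 -m inch '[[-5.2,0.1,0,0,-1],[0,0,0,0,-1],[0,0,0,0,-1]]'
python3 - <<'E'
from h import *
s=ctrl.sense(); M=R.from_quat(s['tcp_rot']).as_matrix();print('delta cm',100*M.T[:2,:2]@(np.array([.5522,-.0162])-np.array(s['ee_pos'])[:2]), 'rot',np.degrees(np.arctan2(-M[0,0],-M[1,0])))
E
```

```text
ee_pos: [0.5484, -0.0662, 0.1506]
time_s: 24.35
ee_pos: [0.5511, -0.0157, 0.1502]
tcp_rot: [-0.681, 0.732, -0.0, 0.0]
ft_force: [0.4, -0.5, -2.2]
opening: 0.0535
grip_force: 46.8
delta cm [ 0.03931042 -0.11175283] rot 4.153172888793516
```

```bash
python3 -m inch '[[0.05,-0.1,4,0,-1],[0,0,1.5,0,-1],[0,0,1,0,-1],[0,0,0,0,-1]]'; python3 -m inch '[[0,0,1,0,-1],[0,0,0.7,0,-1],[0,0,0,0,-1]]';python3 -m inch '[[0,0,0.7,0,-1],[0,0,0,0,-1]]'
```

```text
time_s: 24.85
ee_pos: [0.5521, -0.017, 0.0846]
tcp_rot: [-0.681, 0.733, 0.0, -0.0]
ft_force: [0.1, 0.3, -2.4]
opening: 0.0537
grip_force: 46.5
time_s: 25.22
ee_pos: [0.5518, -0.0165, 0.0673]
tcp_rot: [-0.681, 0.733, 0.0, -0.0]
ft_force: [-0.1, -0.9, -2.3]
opening: 0.0534
grip_force: 46.6
time_s: 25.48
ee_pos: [0.5518, -0.0165, 0.0603]
tcp_rot: [-0.681, 0.733, 0.0, -0.0]
ft_force: [0.0, -0.6, -2.3]
opening: 0.0534
grip_force: 46.6
```

Carton bottom at about z 0.033, so it is inside the walls with no contact. I'll keep lowering.

```bash
python3 -m inch '[[0,0,1,0,-1],[0,0,0.7,0,-1],[0,0,0,0,-1]]';for k in 1 2 3; do python3 -m inch '[[0,0,0.15,0,-1],[0,0,0,0,-1]]' | egrep 'ee_pos|ft_force';done
```

```text
time_s: 25.85
ee_pos: [0.5516, -0.0166, 0.0429]
tcp_rot: [-0.681, 0.733, 0.0, -0.001]
ft_force: [-0.2, -0.0, -1.5]
opening: 0.0536
grip_force: 46.6
ee_pos: [0.5523, -0.0164, 0.0424]
ft_force: [-0.4, 0.5, -1.5]
ee_pos: [0.5521, -0.0164, 0.0408]
ft_force: [0.2, -0.5, -1.7]
ee_pos: [0.5521, -0.0165, 0.0392]
ft_force: [0.3, 0.2, -1.1]
```

```bash
python3 -m inch '[[0,0,0.1,0,-1],[0,0,0,0,-1]]' | egrep 'ee_pos|ft_force'; python3 -m inch '[[0,0,0.05,0,-1],[0,0,0,0,-1],[0,0,0,0,0.4],[0,0,0,0,0.4],[0,0,-1,0,0.4],[0,0,-5,0,0.4],[0,0,-6,0,0.4],[0,0,-6,0,0.4],[0,0,-6,0,0.4],[0,0,0,0,0.4]]'
python3 - <<'E'
from h import *
i,K,d,T=cap('wrist'); j=cap('side')[0]; a=cv2.resize(i[60:400,150:400],None,fx=1.5,fy=1.5,interpolation=2); b=cv2.resize(j[215:310,235:325],None,fx=5.37,fy=5.37,interpolation=2)[:510,:420]; save(np.hstack([a,b]),'w5.png'); print(ctrl.sense()['ee_pos'])
E
```

```text
ee_pos: [0.5521, -0.0165, 0.0382]
ft_force: [0.6, -0.3, -2.3]
time_s: 28.1
ee_pos: [0.5545, -0.0163, 0.2845]
tcp_rot: [-0.681, 0.732, -0.003, 0.005]
ft_force: [-1.1, -0.1, -0.6]
opening: 0.0601
grip_force: 0.0
[ 0.55206679 -0.016377    0.27909778]
```

View pics/w5.png

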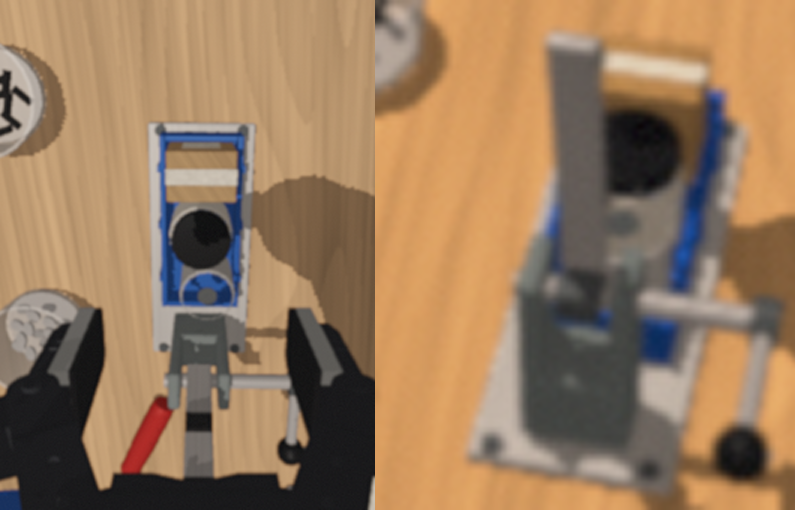

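The jar, carton and spacer stand upright in one row in the tray, and the bar is open. Next I'll go back to the knob.

```bash
python3 -m inch '[[0,5,0,0,0.3],[-2,2.9,0,0,0.3],[-5.3,0,0,0,0.3],[-5.3,0,0,0,0.3],[-5.3,0,0,0,0.3],[-5.4,0,0,0,0.3],[0,0,6,0,0.3],[0,0,6,0,0.3],[0,0,0,0,0.3]]'
```

```text
time_s: 29.32
ee_pos: [0.4872, 0.2192, 0.153]
tcp_rot: [-0.681, 0.733, 0.0, -0.006]
ft_force: [0.6, -0.1, 1.1]
opening: 0.0552
grip_force: 0.0
```

```bash
python3 -m inch '[[-0.3,-0.3,4,0,0.3],[0,0,3.4,0,0.3],[0,0,0,0,0.3],[0,0,0,0,-1],[0,0,0,0,-1],[0,0,0,0,-1],[0,0,0,0,-1]]' 40
```

```text
time_s: 30.2
ee_pos: [0.4917, 0.2253, 0.0854]
tcp_rot: [-0.68, 0.733, 0.001, -0.0]
ft_force: [-15.6, 6.5, 6.8]
opening: 0.0215
grip_force: 38.8
```

```bash
python3 -m inch '[[0.1,0.2,-1.2,0,-1],[0.3,0,-1.2,0,-1],[0.5,0,-1.1,0,-1],[0.7,0,-1.0,0,-1],[0.85,0,-0.85,0,-1]]'; python3 -m inch '[[1.0,0,-0.7,0,-1],[1.1,0,-0.5,0,-1],[1.2,0,-0.3,0,-1],[1.2,0,-0.1,0,-1],[1.2,0,0.1,0,-1],[0.3,0,0.05,0,-1],[0,0,0,0,-1]]'
```

```text
time_s: 30.82
ee_pos: [0.4894, 0.2006, 0.1391]
tcp_rot: [-0.681, 0.733, 0.001, 0.001]
ft_force: [-4.9, 2.1, -0.2]
opening: 0.0213
grip_force: 39.8
time_s: 31.7
ee_pos: [0.485, 0.1427, 0.1543]
tcp_rot: [-0.68, 0.733, 0.002, 0.003]
ft_force: [-15.4, 14.5, 11.7]
opening: 0.0217
grip_force: 40.8
```

```bash
python3 -m inch '[[0.3,0.1,0,0,-1],[0,0,0,0,-1]]';  python3 -m inch '[[-0.3,0,0,0,-1],[0,0,0,0,0.3],[0,0,0,0,0.3],[0,0,-4,0,0.3],[0,0,-6,0,0.3],[0,0,-4,0,0.3],[5,0,0,0,0.3],[5,0,0,0,0.3],[0,0,0,0,0.3]]'
python3 - <<'E'
from h import *
i,*s=cap('side'); j,*c=cap('scene'); np.savez('pics/f.npz',i=i)
def blob(im,u,v,r):
    m=(im[v-r:v+r,u-r:u+r].max(2)<45).astype(np.uint8); n,l,st,ce=cv2.connectedComponentsWithStats(m); k=1+np.argmax(st[1:,4]); return ce[k]+[u-r,v-r],st[k]
b1,a1=blob(i,309,249,10); b2,a2=blob(j,350,227,10); print(b1,a1[4],b2,a2[4])
print(proj([[.4851,.1414,.1639],[.4858,.155,.165]],*s),proj([[.4851,.1414,.1639],[.4858,.155,.165]],*c))
o1,v1=ray([b1],*s);o2,v2=ray([b2],*c);v1=v1[0];v2=v2[0]
x=np.linalg.lstsq(np.c_[v1,-v2],o2-o1,rcond=None)[0];print(o1+v1*x[0],o2+v2*x[1])
E
```

```text
time_s: 31.95
ee_pos: [0.4851, 0.1425, 0.1545]
tcp_rot: [-0.681, 0.733, 0.002, 0.005]
ft_force: [-12.5, 24.7, 7.3]
opening: 0.0216
grip_force: 40.5
time_s: 33.08
ee_pos: [0.4767, 0.0377, 0.2925]
tcp_rot: [-0.679, 0.734, -0.0, 0.0]
ft_force: [0.6, 0.0, -0.1]
opening: 0.0551
grip_force: 0.0
[310.         250.29787234] 47 [347.57692308 229.38461538] 26
[[309.58361172 250.59912867]
 [308.91362715 254.85542694]] [[347.52094213 229.4174691 ]
 [351.32062834 232.49193884]]
[0.48424942 0.14039581 0.16389616] [0.48444464 0.14100957 0.16332526]
```

The knob is measured at (0.484, 0.141, 0.164), which matches the bar fully down, and it came up against the hard stop.

```bash
python3 -c "
from workcell import ctrl
print(ctrl.job_done())"
```

```text
the job is handed in; nothing more can be done
None
```

The jar, carton and spacer stood upright in one row when last seen, before the keeper bar was swung fully down over them, and I handed the job in at about 33 s; the judge returned no verdict.

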